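# Put the memory stick away and click its case shut

### The arm

A 7-joint arm with a two-finger parallel gripper is mounted at the origin on a cart in front of the work surface, level with it; the furniture and walls round the work are solid. World frame = base frame: x ahead of the robot, y to its left, z up, the work surface at z = 0. Lengths are in mm, angles in rad, forces in N, time in s.
With the tool pointing down it reaches from about 350 to 900 mm from the base axis. Payload 8.1 kg.
Tool frame: the origin (TCP) lies between the finger pads; the fingertips stand 19 mm ahead of it and the grasp point (between the pads) is the TCP; z points along the fingers, y is the line along which they close (so a half turn about z gives the same grasp; the last joint's range is limited). The gripper opens to 85 mm and grips with 20 to 120 N. Pads are 22 mm wide; open, the fingers measure 114 mm over their backs; the gripper's body (76 mm by 85 mm) begins 54 mm behind the grasp point. The pads swing forward as they close: fully open they stand 13 mm farther back than shut.
Start: joints at [1.187, 0.434, 0.025, 1.573, -0.012, 1.134, -0.075], TCP at [173.178, -600.541, 250.323] pointing down, gripper open.
Joint ranges: [-2.62, 2.62], [-0.44, 2.09], [-1.27, 1.32], [0.08, 2.57], [-1.32, 4.46], [0.12, 2], [-2.74, 2.74]. Speed limits (rad/s): [2.22, 2.22, 3.01, 3.01, 3.14, 3.14, 3.14].

### API

Orientations are given as a unit quaternion [w, x, y, z].
In Python, from cell import env, vision gives the robot as it stands.
- The arm moves only by the shell command python3 -m handwheel 'ROWS'. ROWS is JSON, a list of rows, each a list of 3 entries, a list of its own where there are three numbers: the turn, a rotation vector about the tool's x, y, z in rad, then the shift along the tool's x, y, z in m, then the closure, from 0 (fully open) to 1 (shut). In form: [[[ax, ay, az], [x, y, z], grip], ...]. A call has 1 to 5 rows; each row shifts and turns the commanded pose from where the row before left it, along the tool's axes as they then stand; what a row does not reach is not made up. A row lasts 1/8 s, in which the tool goes at most 62.5 mm and 10.7 degrees, less where a joint would pass 70% of its speed; a pose out of reach is approached as far as the arm can. A call is refused whole if a number of a shift passes 0.0625 or a number of a turn 0.188, either way. A call with a gripper value outside its range is refused whole. The fingers move at their own pace and stop on an object; the grip force is fixed at half the most. Time passes only in rows, so rows that do not move let the fingers close. It gives the time, the measured TCP pose, the force, the opening and the grip force at its end, in the units of the state.
- env.get_state(): the state, without advancing time (a new reading comes with each control period).
- vision.read_camera(name): name is "side" or "top"; returns a dict with "frame" (480x640x3 uint8, blue, green, red), "range_z" (480x640 float32, mm along the optical axis (not along the pixel's ray), 0 where there is no reading), "mtx" (3x3 intrinsics, pixels), "position" and "attitude" of the camera in the world. Camera axes: x right, y down, z forward; pixel columns grow to the right and rows downward; lengths in mm; the calibration is good to about 2 mm. A picture is of the moment at which its call begins.
- env.close_job(): hands the job in; it is judged then, once.
The state is a dict: "time": time; "qpos": joint angles; "joint_vel": joint speeds; "joint_torque": joint torques, N m; "tool_pos": TCP position; "tcp_rot": TCP orientation; "wrist_force": force on the tool from outside, world axes, zero at the start; "ft_torque": the same for the moment, N m; "finger_gap": finger opening in mm; "gripper_force": force on a finger pad.
Only numpy, scipy, OpenCV 4.12 (cv2) and the standard library are available. Lean on these libraries where they do the work, as an engineer would, in place of code of your own. Each camera call takes 0.05 s, during which the arm holds its last target. There are 200 camera calls.

### The job

Put the dark red memory stick into the open blue storage case, then swing the white lid over and press its far edge (the tongue with grey grip lines, opposite the hinge) down until the spring catch clicks and the lid stays shut by itself. Press gently, never with more than 25 N on the case or lid, and leave the eraser, the clip dish and the stapler where they are.

Things in the scene. Friction and masses are not known exactly. Their poses are not given: they have to be found in the camera images.
- case: Blue open-topped plastic storage case, fixed to the desk. 116 (x) x 120 (y) mm outside, walls 4 mm thick and 40 mm high, inner floor 4 mm above the desk. Origin: centre of its underside; z up. The lid's hinge is on its +x side (away from the robot), the catch on its -x side.
- hinge (a point): Middle of the lid's hinge axis, at x = 0.061, y = 0, z = 0.054 in the case frame; axes as the case's, the hinge turns about y. A lid point at r from the axis lies at x = 0.061 - r cos a, z = 0.054 + r sin a in the case frame, a = lid angle. The lid is a 4 mm plate with its middle plane through the axis, 128 mm wide, reaching 120 mm from the axis; side skirts 18 mm deep.
- lid (a joint): Angle of the white lid, rad: 0 = level, grows as it opens; 1.65 to 1.95 at the start (leaning back, away from the robot). The hinge has 0.07 N m friction and stays where it is left; lid 80 g. Lowered without pressing, the lid comes to lie on the push-up pin at about 0.02 to 0.23 rad; latched it lies between about -0.09 and +0.11, according to the keeper's height.
- lid_edge (a point): Where to press: middle of the top face of the tongue (54 mm wide) on the lid's far edge, 127 mm from the hinge axis, between grey grip lines; moves with the lid. Pressing down here takes 7 to 12 N over the last 10 mm while a hook under it wedges the catch aside; then the force drops as it clicks and rises steeply about 3 mm lower on a rigid post: stop there, at 15 to 18 N.
- keeper_place (a point): On the case's -x side (case x = -0.073, y = 0, z = 0.022), middle position of the black keeper block, 28 x 56 mm, with the orange sprung catch, a rest post at case y = -0.020 and the red pin at y = +0.020. This point is fixed to the case: the block itself sits up to 10 mm higher or lower, different every time and not measured, so the height of the click must be felt.
- pin (a joint): How far the lid has pushed in the red spring pin beside the catch, m: 0 = standing up free; 0.015 = lid down on the rest post; about 0.014 when latched. The pin lifts the lid again with 2 to 3 N if the catch has not engaged. Pressing the lid nearer the hinge than lid_edge takes more force.
- stick: Dark red memory stick with a light metal plug, lying flat on the desk to the right of the case. 18 (its x) x 53 (its y) x 8 (z) mm, about 20 g. Origin: centre of its underside.
- eraser: Blue and white eraser, 23 x 58 x 12 mm, loose on the desk; leave it. Origin: centre of its underside.
- clip_dish: Round dark dish with paper clips, 97 mm across, 24 mm high, loose on the desk; leave it. Origin: centre of its underside.
- stapler: Black stapler, 36 (x) x 145 (y) x 57 mm, loose on the desk to the right, near the edge; leave it. Origin: centre of its underside.
There are look-alikes about, which are no part of the job. There is more than one size of the stick; the job needs the smallest.

How it is judged:
By the outcome, as a careful person would: the job done as asked, in the order asked, and still so for the second after the job is handed in, with the robot touching nothing.
It also fails if it takes over 67 s, if anything falls off the work surface, if the arm or the gripper's body presses on something with over 40 N, if the wrist force passes 120 N, or if a joint passes its speed limit or range.

## Working session

There is one attempt and no reset: what is moved stays moved. The work goes in short steps, Python scripts to look and compute and a shell command to move; the robot and the scene stay as the last step left them, time stands still between calls to the robot, and variables do not carry over. Pictures are saved under pics/ and viewed, at most 10 in all, crops included, and the job is handed in when it is done.

```bash
mkdir -p pics
cat > h.py <<'E'
import numpy as np,cv2
from scipy.spatial.transform import Rotation as R
from cell import env,vision
def cam(n):
    c=vision.read_camera(n); q=np.array(c["attitude"],float)
    c["R"]=q if q.shape==(3,3) else R.from_quat(q[[1,2,3,0]]).as_matrix()
    c["p"]=np.array(c["position"],float); return c
def ray(c,u,v): return c["R"]@np.linalg.solve(c["mtx"],[u,v,1.])
def onplane(c,u,v,z):
    d=ray(c,u,v); return c["p"]+d*(z-c["p"][2])/d[2]
def cloud(c):
    v,u=np.mgrid[:480,:640]; P=np.stack([u,v,np.ones_like(u)],-1)@np.linalg.inv(c["mtx"]).T*c["range_z"][...,None]
    return P@c["R"].T+c["p"]
E
python3 - <<'E'
from h import *
for n in("top","side"):
    c=cam(n); cv2.imwrite(f"pics/{n}0.png",c["frame"]); print(n,c["p"],c["R"].round(3).tolist(),c["mtx"].tolist())
print(env.get_state())
E
```

```text
top [ 490.62521769 -281.51601361  940.72826041] [[-0.019, -0.999, 0.047], [-0.999, 0.018, -0.028], [0.027, -0.047, -0.999]] [[576.9278702633807, 0.0, 323.7613648596131], [0.0, 576.9278702633807, 231.6052321693627], [0.0, 0.0, 1.0]]
side [ 446.12754794 -816.51728481  753.48686143] [[0.99, -0.113, 0.088], [-0.143, -0.764, 0.629], [-0.004, -0.636, -0.772]] [[530.7454780368213, 0.0, 317.6940415385177], [0.0, 530.7454780368213, 239.8389515597027], [0.0, 0.0, 1.0]]
{'time': 0.1, 'qpos': array([ 1.18740302,  0.4351508 ,  0.02496707,  1.57398709, -0.01159114,
        1.13396412, -0.0751088 ]), 'joint_vel': array([ 0.00114471, -0.00176451, -0.00021706, -0.00183824,  0.00014617,
        0.00014294, -0.00049156]), 'joint_torque': array([ 3.57606914e-03, -6.71756244e+01,  1.02833468e+00, -3.16902351e+01,
        1.57497340e-02,  7.25221646e-03, -6.56257862e-05]), 'tool_pos': array([ 173.04110134, -600.14692057,  249.61325338]), 'tcp_rot': array([-6.63364598e-04,  9.90165119e-01,  1.39902009e-01, -1.59496453e-04]), 'wrist_force': array([ 0.53957416, -0.07185859, -0.27027819]), 'ft_torque': array([-0.02838143,  0.01811533,  0.01404185]), 'gripper_force': 0.0, 'finger_gap': 85.28145292132398}
```

View pics/top0.png

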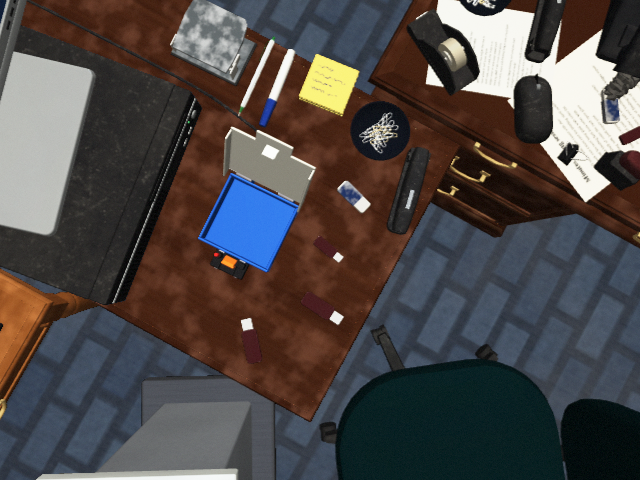

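View pics/side0.png

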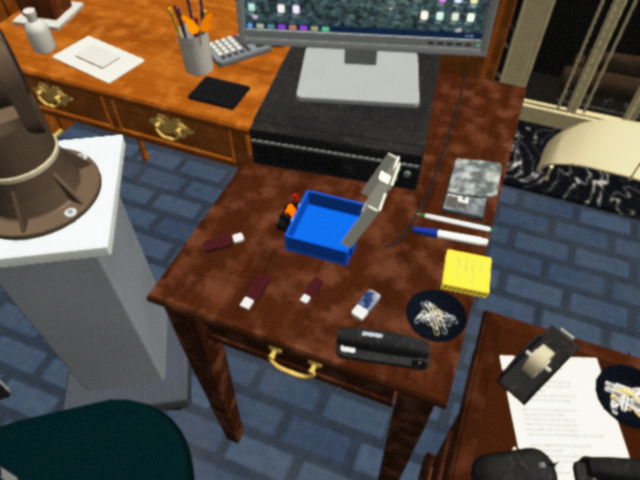

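Top view: the case is at (248,225) with the lid leaning back at (268,165) and the keeper at (230,262). Dark red stick candidates are (328,249), the smallest, then (322,308) and (250,340), both larger, and one on the other desk at (630,135). I choose (328,249), right of the case, and check it by size.

```bash
cat > m.py <<'E'
from h import *
c=cam("top"); f=c["frame"]; P=cloud(c)
hsv=cv2.cvtColor(f,cv2.COLOR_BGR2HSV)
cv2.imwrite("pics/crop1.png",cv2.resize(f[190:370,190:370],None,fx=3.3,fy=3.3,interpolation=cv2.INTER_CUBIC))
# blue case: rim points by height
b=((hsv[...,0]>100)&(hsv[...,0]<125)&(hsv[...,1]>150)&(hsv[...,2]>120)).astype(np.uint8); b[:, :190]=0;b[:,310:]=0;b[:170]=0;b[290:]=0
k=max(cv2.findContours(b,0,2)[0],key=cv2.contourArea)
pts=np.array([onplane(c,u,v,40)[:2] for u,v in k[:,0]],np.float32)
print("case rim rect",cv2.minAreaRect(pts),cv2.boxPoints(cv2.minAreaRect(pts)).round(1).tolist())
for n,(u,v) in dict(s=(328,249),m=(322,308),l=(250,340)).items():
    w=40; s=np.s_[v-w//2-5:v+w//2+5,u-30:u+30]
    H=hsv[s].astype(int); B=f[s].astype(int)
    white=(H[...,1]<60)&(H[...,2]>150)
    red=(B[...,2]<75)&(B[...,2]-B[...,1]>15)&(B[...,0]>=B[...,1]-2)&(abs(B[...,0]-B[...,1])<22)
    print(n,B[25,30],B[10,10],B[45,50],white.sum(),red.sum())
    if white.sum():
        yy,xx=np.nonzero(white); print(" plug",onplane(c,xx.mean()+u-30,yy.mean()+v-25,6).round(1))
# lid cloud
z=P[...,2]; m=np.zeros(z.shape,bool); m[120:215,215:320]=1
g=m&(hsv[...,1]<70)&(z>65)&(z<200)
q=P[g]; ce=q.mean(0); U,S,V=np.linalg.svd(q-ce,full_matrices=False); print("lid",ce.round(1),V[2].round(3),V.round(2).tolist(),S, z[g].max())
g=np.zeros(z.shape,bool); g[240:285,200:260]=1; g&=(z>15)&(z<80)&(b==0)
print("keeper",P[g].mean(0).round(1),np.percentile(P[g][:,2],[5,50,95,100]))
E
python3 m.py
```

```text
case rim rect ((549.869140625, -189.76617431640625), (120.25527954101562, 115.79804992675781), 62.92710494995117) [[470.8999938964844, -217.0], [574.0999755859375, -269.70001220703125], [628.7999877929688, -162.60000610351562], [525.7000122070312, -109.9000015258789]]
s [32 30 72] [ 46  67 111] [27 46 86] 62 215
 plug [ 493.1 -329.5    6. ]
m [35 32 73] [19 34 64] [15 33 64] 115 432
 plug [ 395.6 -324.9    6. ]
l [30 28 72] [19 36 72] [18 32 66] 119 445
 plug [ 388.3 -180.8    6. ]
lid [ 627.7 -226.3  128.1] [-0.834  0.42   0.357] [[-0.19, -0.83, 0.53], [0.52, 0.37, 0.77], [-0.83, 0.42, 0.36]] [2340.0888524  2266.11072972  257.99876413] 189.76741680830628
keeper [ 485.4 -157.    31.9] [21.92258728 26.39286226 46.9370669  63.91770952]
```

View pics/crop1.png

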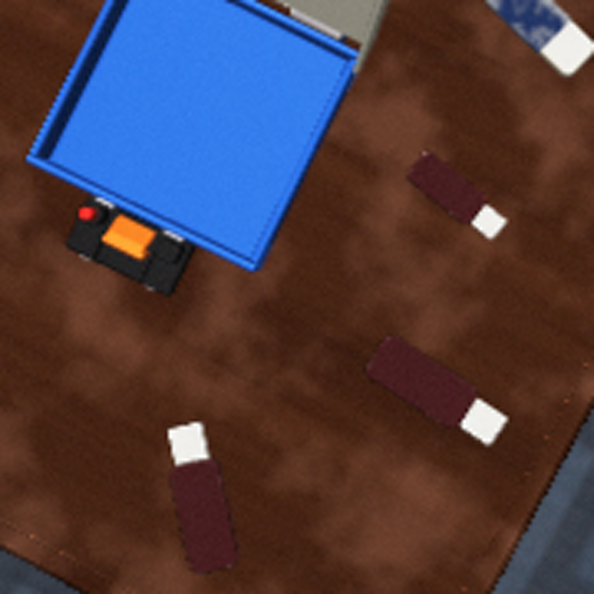

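The crop (3.3x, offset 190,190) shows the small stick with corners (427,151), (408,176), (487,240), (507,217). It is about 50 mm long, against about 84 mm for the two others, so the choice holds.

```bash
cat >> h.py <<'E'
C0=np.array([550,-190.,0]);CY=np.radians(-27.06)
CX=np.array([np.cos(CY),np.sin(CY),0]);CYv=np.array([-np.sin(CY),np.cos(CY),0])
def cw(x,y,z): return C0+x*CX+y*CYv+np.array([0,0,z])
def plan(t=None,yaw=None,Rt=None,pos=None):
    s=env.get_state(); q=s["tcp_rot"]; Rc=R.from_quat(q[[1,2,3,0]])
    if yaw is not None: Rt=R.from_euler("z",yaw)*R.from_euler("x",np.pi)
    p=s["tool_pos"]; 
    if Rt is not None: print("turn(tool rotvec)",(Rc.inv()*Rt).as_rotvec().round(3))
    if t is not None:
        d=np.array(t)-p
        print("shift cur axes m",(Rc.inv().apply(d)/1000).round(4))
        if Rt is not None: print("shift after turn m",(Rt.inv().apply(d)/1000).round(4))
    print("t",s["time"],"pos",p.round(1),"F",s["wrist_force"].round(1),"gap",s["finger_gap"])
E
python3 - <<'E'
from h import *
c=cam("top")
K=np.array([(427,151),(408,176),(487,240),(507,217)])/3.3+190-.35
W=np.array([onplane(c,u,v,7) for u,v in K]); print(W.round(1))
ce=W.mean(0); ax=(W[0]+W[1]-W[2]-W[3])/2; yaw=np.arctan2(ax[1],ax[0]); print(ce,yaw,np.linalg.norm(ax[:2]),np.linalg.norm(W[0]-W[1]))
# second view: white plug & stick center by side camera at z=8
s=cam("side");hs=cv2.cvtColor(s["frame"],cv2.COLOR_BGR2HSV)[270:305,290:335]
ys,xs=np.nonzero((hs[...,1]<60)&(hs[...,2]>140)); print("side plug",onplane(s,xs.mean()+290,ys.mean()+270,6),"top plug 493.1 -329.5",len(xs))
plan([ce[0],ce[1],100],yaw)
E
```

```text
[[ 528.3 -299.8    7. ]
 [ 516.2 -290.2    7. ]
 [ 484.1 -328.4    7. ]
 [ 495.2 -338.4    7. ]]
[ 505.91450079 -314.21833874    7.        ] 0.8669443793234701 50.36723689588339 15.41494066964786
side plug [ 492.38949519 -328.88332083    6.        ] top plug 493.1 -329.5 71
turn(tool rotvec) [-0.001 -0.    -0.586]
shift cur axes m [ 0.3991 -0.1826  0.1501]
shift after turn m [0.4335 0.0685 0.15  ]
t 0.25 pos [ 173.1 -600.3  250. ] F [-0.2 -0.1 -0.2] gap 85.23503783731624
```

```bash
python3 -m handwheel '[[[0,0,-0.146],[0,0,0],0.5],[[0,0,-0.147],[0,0,0],0.5],[[0,0,-0.146],[0,0,0],0.5],[[0,0,-0.147],[0,0,0],0.5]]' | tail -3
python3 -m handwheel '[[[0,0,0],[0.04,0.007,0.015],0.5],[[0,0,0],[0.04,0.007,0.015],0.5],[[0,0,0],[0.04,0.007,0.015],0.5],[[0,0,0],[0.04,0.007,0.015],0.5],[[0,0,0],[0.04,0.007,0.015],0.5]]' | tail -3
python3 -m handwheel '[[[0,0,0],[0.04,0.007,0.015],0.5],[[0,0,0],[0.04,0.007,0.015],0.5],[[0,0,0],[0.04,0.007,0.015],0.5],[[0,0,0],[0.04,0.007,0.015],0.5],[[0,0,0],[0.04,0.007,0.015],0.5]]' | tail -3
python3 -m handwheel '[[[0,0,0],[0.0335,0,0],0.5],[[0,0,0],[0,0,0],0.5]]' | tail -3
python3 -c "
from h import *
plan([506,-314,40],.867)"
```

```text
wrist_force: [-0.9, -0.4, 0.8]
finger_gap: 42.6
gripper_force: 0.0
wrist_force: [-0.1, -1.2, 0.3]
finger_gap: 42.5
gripper_force: 0.0
wrist_force: [-0.2, 0.1, -0.1]
finger_gap: 42.7
gripper_force: 0.0
wrist_force: [0.2, -0.5, 0.7]
finger_gap: 42.9
gripper_force: 0.0
turn(tool rotvec) [-0.    -0.002  0.005]
shift cur axes m [-0.0038 -0.0014  0.06  ]
shift after turn m [-0.0037 -0.0014  0.06  ]
t 2.25 pos [ 509.5 -312.1  100. ] F [ 0.2 -0.5  0.7] gap 42.85734465669012
```

```bash
python3 -m handwheel '[[[0,0,0],[-0.0037,-0.0014,0.03],0.5],[[0,0,0],[0,0,0.03],0.6],[[0,0,0],[0,0,0.014],0.6],[[0,0,0],[0,0,0.006],0.6],[[0,0,0],[0,0,0],0.6]]'
python3 - <<'E'
from h import *
plan([506,-314,20],.867)
c=cam("side"); cv2.imwrite("pics/s1.png",cv2.resize(c["frame"][210:340,220:400],None,fx=4,fy=4,interpolation=cv2.INTER_CUBIC))
E
```

```text
time: 2.88
tool_pos: [503.8, -317.7, 20.6]
tcp_rot: [0.0, 0.908, 0.42, 0.0]
wrist_force: [0.1, -0.5, 0.9]
finger_gap: 34.0
gripper_force: 0.0
turn(tool rotvec) [ 0.     0.    -0.001]
shift cur axes m [ 0.0042 -0.0007  0.0006]
shift after turn m [ 0.0042 -0.0007  0.0006]
t 2.875 pos [ 503.8 -317.7   20.6] F [ 0.1 -0.5  0.9] gap 34.01794935151818
```

View pics/s1.png

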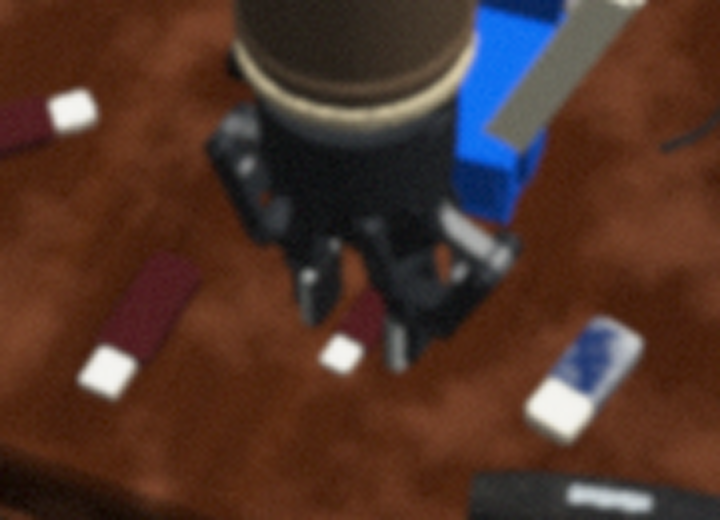

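The side crop shows the fingers on either side of the small stick, with its plug at (342,355) between the fingertips at (315,305) and (398,355). I close on it.

```bash
python3 -m handwheel '[[[0,0,0],[0.004,-0.001,0.001],0.6],[[0,0,0],[0,0,0],0.9],[[0,0,0],[0,0,0],0.9],[[0,0,0],[0,0,0],0.9],[[0,0,0],[0,0,0],0.9]]'
python3 -m handwheel '[[[0,0,0],[0,0,-0.02],0.9],[[0,0,0],[0,0,-0.04],0.9],[[0,0,0],[0,0,-0.035],0.9],[[0,0,0],[0,0,0],0.9]]'
python3 -c "
from h import *
plan(cw(-10,0,115),CY+np.pi/2)"
```

```text
time: 3.55
tool_pos: [506.2, -313.3, 20.1]
tcp_rot: [0.0, 0.907, 0.42, 0.001]
wrist_force: [-0.8, 1.9, 6.5]
finger_gap: 15.7
gripper_force: 59.0
time: 4.05
tool_pos: [507.2, -314.6, 117.3]
tcp_rot: [0.002, 0.908, 0.42, 0.002]
wrist_force: [-0.0, -0.5, 0.0]
finger_gap: 15.2
gripper_force: 58.9
turn(tool rotvec) [ 0.006 -0.    -0.232]
shift cur axes m [ 0.1203 -0.0578  0.0022]
shift after turn m [ 0.1304 -0.0286  0.0023]
t 4.05 pos [ 507.2 -314.6  117.3] F [-0.  -0.5  0. ] gap 15.192548412936125
```

```bash
python3 -m handwheel '[[[0,0,-0.116],[0.03,-0.0145,0],0.9],[[0,0,-0.116],[0.033,-0.011,0],0.9],[[0,0,0],[0.036,-0.008,0],0.9],[[0,0,0],[0.03,-0.007,0],0.9],[[0,0,0],[0,0,0],0.9]]'
python3 - <<'E'
from h import *
plan(cw(-10,0,26),CY+np.pi/2)
c=cam("top"); cv2.imwrite("pics/t2.png",cv2.resize(c["frame"][110:300,180:380],None,fx=3,fy=3,interpolation=cv2.INTER_CUBIC))
c=cam("side"); cv2.imwrite("pics/s2.png",cv2.resize(c["frame"][130:300,240:420],None,fx=3,fy=3,interpolation=cv2.INTER_CUBIC))
a=cv2.imread("pics/t2.png");b=cv2.imread("pics/s2.png");a=cv2.resize(a,(400,380));b=cv2.resize(b,(400,380));cv2.imwrite("pics/ts2.png",np.hstack([a,b]))
E
```

```text
time: 4.68
tool_pos: [540.5, -177.3, 113.8]
tcp_rot: [-0.001, 0.851, 0.526, 0.0]
wrist_force: [-0.8, -0.9, -0.6]
finger_gap: 16.0
gripper_force: 58.9
turn(tool rotvec) [-0.001 -0.002  0.008]
shift cur axes m [-0.0072  0.0043  0.0878]
shift after turn m [-0.007   0.0042  0.0878]
t 4.675 pos [ 540.5 -177.3  113.8] F [-0.8 -0.9 -0.6] gap 16.040659812963575
```

View pics/ts2.png

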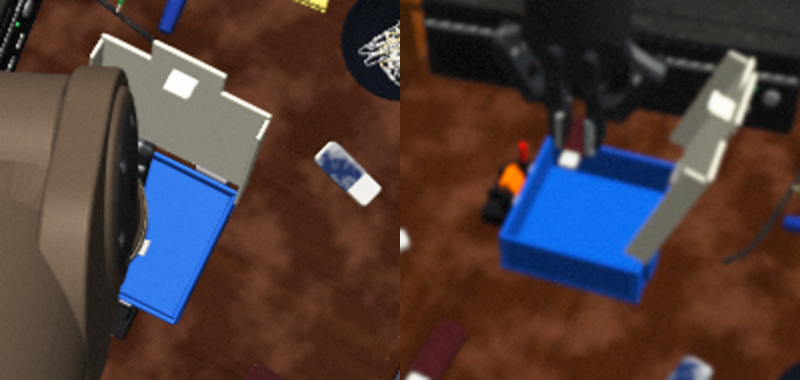

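The stick is held between the fingers above the case interior (plug at (568,158) in the right half). I lower it, release and rise.

```bash
python3 -m handwheel '[[[0,0,0],[-0.007,0.004,0.03],0.9],[[0,0,0],[0,0,0.035],0.9],[[0,0,0],[0,0,0.018],0.9],[[0,0,0],[0,0,0.005],0.9],[[0,0,0],[0,0,0],0.9]]'
python3 -m handwheel '[[[0,0,0],[0,0,0],0.6],[[0,0,0],[0,0,0],0.6],[[0,0,0],[0,0,0],0.6],[[0,0,0],[0,0,-0.02],0.6],[[0,0,0],[0,0,-0.05],0.6]]'
python3 -m handwheel '[[[0,0,0],[0,0,-0.06],0.7],[[0,0,0],[0,0,-0.06],0.8],[[0,0,0],[0,0,-0.03],1],[[0,0,0],[0,0,-0.02],1],[[0,0,0],[0,0,0],1]]'
python3 - <<'E'
from h import *
plan()
a=cam("top");b=cam("side")
a=cv2.resize(a["frame"][110:300,180:380],(400,380));b=cv2.resize(b["frame"][130:300,240:420],(400,380));cv2.imwrite("pics/ts3.png",np.hstack([a,b]))
E
```

```text
time: 5.4
tool_pos: [540.4, -190.5, 26.7]
tcp_rot: [0.0, 0.853, 0.522, 0.0]
wrist_force: [0.1, -0.5, -0.3]
finger_gap: 15.7
gripper_force: 58.9
time: 6.02
tool_pos: [538.5, -189.9, 95.3]
tcp_rot: [-0.002, 0.853, 0.522, -0.002]
wrist_force: [0.7, 0.3, 0.5]
finger_gap: 34.3
gripper_force: 0.0
time: 6.65
tool_pos: [540.8, -190.4, 268.0]
tcp_rot: [0.001, 0.853, 0.522, 0.001]
wrist_force: [-0.5, 0.4, 0.3]
finger_gap: -0.0
gripper_force: 0.0
t 6.65 pos [ 540.8 -190.4  268. ] F [-0.5  0.4  0.3] gap -0.04786960464382768
```

View pics/ts3.png

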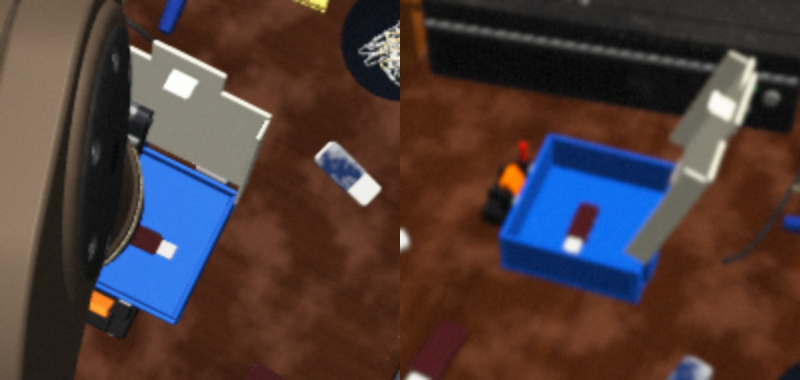

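The stick lies on the case floor (left half (155,243), right half (580,225)) and the lid still leans back. Next I turn the tool so its x lies along case x, go behind the lid with closed fingers, and swing it over.

```bash
python3 -m handwheel '[[[0,0,0.175],[0,0,0],1],[[0,0,0.175],[0,0,0],1],[[0,0,0.175],[0,0,0],1],[[0,0,0.175],[0,0,0],1],[[0,0,0.175],[0,0,0],1]]' |head -2
python3 -m handwheel '[[[0,0,0.175],[0,0,0],1],[[0,0,0.175],[0,0,0],1],[[0,0,0.175],[0,0,0],1],[[0,0,0.17],[0,0,0],1],[[0,0,0],[0,0,0],1]]' |head -2
python3 -c "
from h import *
plan(cw(145,0,268),CY); print(env.get_state()['qpos'].round(2))"
```

```text
time: 7.38
tool_pos: [539.4, -190.1, 264.7]
time: 8.0
tool_pos: [539.5, -190.0, 265.0]
turn(tool rotvec) [0.001 0.002 0.002]
shift cur axes m [ 0.1543 -0.0045 -0.0034]
shift after turn m [ 0.1543 -0.0048 -0.003 ]
t 8.0 pos [ 539.5 -190.   265. ] F [0.2 0.1 0.2] gap -0.026766207318413695
[ 0.22  0.34  0.03  1.68 -0.01  1.12 -1.78]
```

```bash
python3 -m handwheel '[[[0,0,0],[0.04,-0.002,0],1],[[0,0,0],[0.04,-0.002,0],1],[[0,0,0],[0.04,0,0],1],[[0,0,0],[0.034,0,0],1],[[0,0,0],[0,0,0],1]]' 
python3 -m handwheel '[[[0,0,0],[0,0,0.04],1],[[0,0,0],[0,0,0.04],1],[[0,0,0],[0,0,0.013],1],[[0,0,0],[0,0,0],1]]'
python3 - <<'E'
from h import *
plan(cw(120,0,172),CY)
a=cam("top");b=cam("side")
a=cv2.resize(a["frame"][110:300,180:380],(400,380));b=cv2.resize(b["frame"][130:300,240:420],(400,380));cv2.imwrite("pics/ts4.png",np.hstack([a,b]))
E
```

```text
time: 8.62
tool_pos: [679.9, -257.6, 263.9]
tcp_rot: [0.0, 0.973, -0.232, -0.001]
wrist_force: [-0.8, -0.5, -0.4]
finger_gap: 0.1
gripper_force: 0.0
time: 9.12
tool_pos: [678.5, -256.4, 173.0]
tcp_rot: [-0.0, 0.973, -0.233, -0.001]
wrist_force: [1.0, -0.0, 0.7]
finger_gap: 0.2
gripper_force: 0.0
turn(tool rotvec) [0.    0.001 0.002]
shift cur axes m [-0.0247 -0.0007  0.001 ]
shift after turn m [-0.0247 -0.0007  0.001 ]
t 9.125 pos [ 678.5 -256.4  173. ] F [ 1.  -0.   0.7] gap 0.2485276757380757
```

View pics/ts4.png

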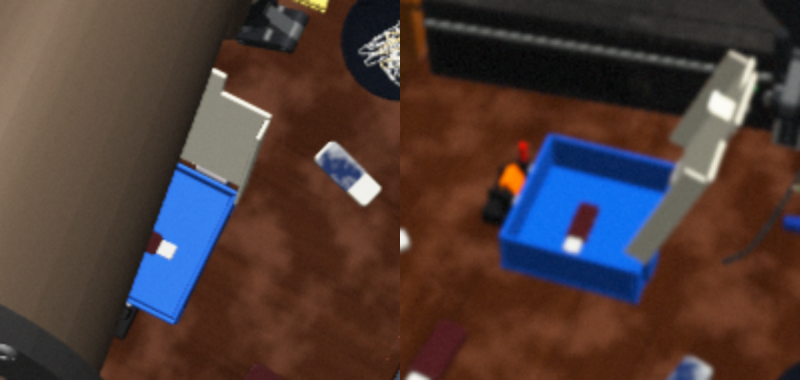

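The fingers are behind the lid (right half (785,90)) and the lid is untouched. I pull toward the robot slowly.

```bash
python3 -m handwheel '[[[0,0,0],[-0.01,0,0],1],[[0,0,0],[-0.01,0,0],1],[[0,0,0],[-0.01,0,0],1],[[0,0,0],[-0.01,0,0],1],[[0,0,0],[0,0,0],1]]' |sed -n '2p;4p'
python3 -m handwheel '[[[0,0,0],[-0.01,0,0],1],[[0,0,0],[-0.01,0,0],1],[[0,0,0],[-0.01,0,0],1],[[0,0,0],[-0.01,0,0.001],1],[[0,0,0],[0,0,0],1]]' |sed -n '2p;4p'
python3 - <<'E'
from h import *
plan(cw(38,0,167),CY)
b=cam("side");P=cloud(b);hs=cv2.cvtColor(b["frame"],cv2.COLOR_BGR2HSV)
D=P-C0; x,y,z=D@CX,D@CYv,P[...,2]
g=(hs[...,1]<70)&(abs(y)<70)&(z>70)&(z<200)&(x>-90)&(x<130)&(b["frame"].min(2)>70)&(b["range_z"]>0)
k=g&(y<-30); A=np.arctan2(z[k]-54,61-x[k]); print("lid angle",np.percentile(A,[10,50,90]),k.sum())
E
```

```text
tool_pos: [642.7, -238.0, 173.5]
wrist_force: [-0.3, 0.4, -0.2]
tool_pos: [607.5, -220.1, 172.7]
wrist_force: [0.8, 0.4, 0.0]
turn(tool rotvec) [-0.    -0.     0.001]
shift cur axes m [-0.0269 -0.0007  0.0057]
shift after turn m [-0.0269 -0.0007  0.0057]
t 10.475 pos [ 607.5 -220.1  172.7] F [0.8 0.4 0. ] gap 0.03013325714008697
lid angle [1.25258762 1.45915761 1.49565964] 819
```

```bash
python3 -m handwheel '[[[0,0,0],[-0.009,0,0.002],1],[[0,0,0],[-0.009,0,0.002],1],[[0,0,0],[-0.009,0,0.002],1],[[0,0,0],[-0.009,0,0.005],1],[[0,0,0],[-0.009,0,0.005],1]]' |sed -n '2p;4p'
python3 -m handwheel '[[[0,0,0],[-0.008,0,0.004],1],[[0,0,0],[-0.007,0,0.007],1],[[0,0,0],[-0.007,0,0.007],1],[[0,0,0],[-0.007,0,0.007],1],[[0,0,0],[0,0,0],1]]' |sed -n '2p;4p'
python3 - <<'E'
from h import *
plan(cw(-21,0,109),CY)
b=cam("side");a=cam("top")
a=cv2.resize(a["frame"][110:300,180:380],(400,380));b=cv2.resize(b["frame"][130:300,240:420],(400,380));cv2.imwrite("pics/ts5.png",np.hstack([a,b]))
E
```

```text
tool_pos: [567.0, -199.5, 155.9]
wrist_force: [0.8, 0.2, 1.5]
tool_pos: [541.0, -186.3, 130.6]
wrist_force: [0.0, -0.6, -0.0]
turn(tool rotvec) [0.    0.002 0.001]
shift cur axes m [-0.0112 -0.0008  0.0216]
shift after turn m [-0.0113 -0.0008  0.0216]
t 11.775 pos [ 541.  -186.3  130.6] F [ 0.  -0.6 -0. ] gap 0.11037800191171798
```

View pics/ts5.png

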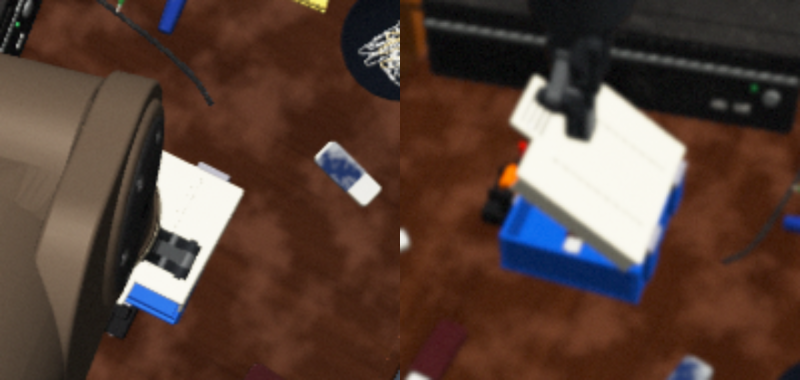

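The lid is over the case (right half: fingertips at (578,130) on its plate), half closed. I lower further, then shift to the tongue.

```bash
python3 -m handwheel '[[[0,0,0],[-0.004,0,0.007],1],[[0,0,0],[-0.004,0,0.007],1],[[0,0,0],[-0.003,-0.001,0.007],1],[[0,0,0],[-0.003,0,0.009],1],[[0,0,0],[0,0,0],1]]' |sed -n '2p;4p'
python3 -m handwheel '[[[0,0,0],[0,0,-0.03],1],[[0,0,0],[-0.02,0,0],1],[[0,0,0],[-0.02,0,0],1],[[0,0,0],[0,0,0],1]]' |sed -n '2p;4p'
python3 - <<'E'
from h import *
plan(cw(-65,0,110),CY)
b=cam("side");P=cloud(b);hs=cv2.cvtColor(b["frame"],cv2.COLOR_BGR2HSV)
D=P-C0; x,y,z=D@CX,D@CYv,P[...,2]
k=(hs[...,1]<60)&(b["frame"].min(2)>150)&(y<0)&(y>-58)&(z>45)&(z<150)&(x>-60)&(x<50)
f=np.polyfit(61-x[k],z[k],1); print("lid angle",np.arctan(f[0]),"top at r=127:",np.polyval(f,127*np.cos(np.arctan(f[0]))),k.sum())
cv2.imwrite("pics/s6.png",cv2.resize(b["frame"][130:300,240:420],(720,600)))
E
```

```text
tool_pos: [529.1, -179.2, 100.4]
wrist_force: [-0.1, -0.8, 1.0]
tool_pos: [493.4, -160.9, 131.5]
wrist_force: [-0.5, 0.2, 0.4]
turn(tool rotvec) [0.    0.    0.001]
shift cur axes m [-0.0013  0.0002  0.0215]
shift after turn m [-0.0014  0.0002  0.0215]
t 13.0 pos [ 493.4 -160.9  131.5] F [-0.5  0.2  0.4] gap -0.226315396712537
lid angle 0.2585838308230971 top at r=127: 88.79113271452553 1699
```

View pics/s6.png

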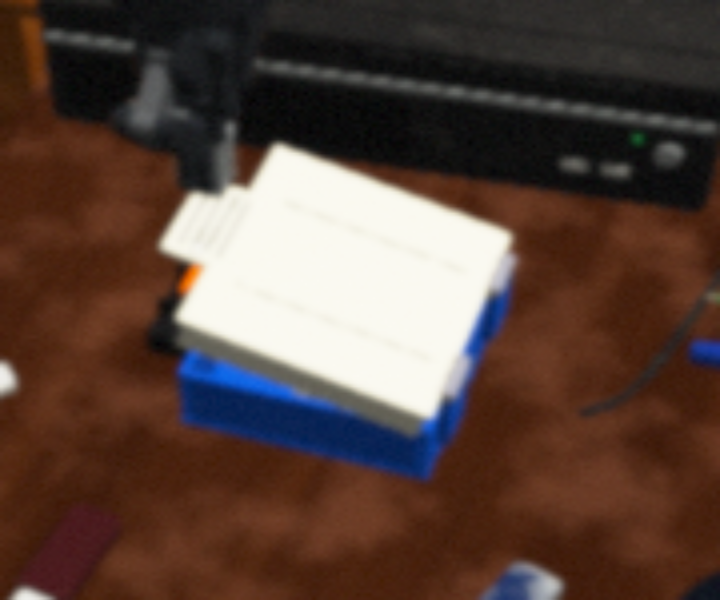

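The fingertips (205,180) stand above the ribbed tongue (205,225). I press down in small steps and watch the force.

```bash
python3 -m handwheel '[[[0,0,0],[-0.001,0,0.012],1],[[0,0,0],[0,0,0.008],1],[[0,0,0],[0,0,0.003],1],[[0,0,0],[0,0,0.003],1],[[0,0,0],[0,0,0],1]]' |sed -n '2p;4p'
python3 -m handwheel '[[[0,0,0],[0,0,0.0015],1],[[0,0,0],[0,0,0.0015],1],[[0,0,0],[0,0,0],1]]' |sed -n '2p;4p'
python3 -m handwheel '[[[0,0,0],[0,0,0.0015],1],[[0,0,0],[0,0,0.0015],1],[[0,0,0],[0,0,0],1]]' |sed -n '2p;4p'
python3 -m handwheel '[[[0,0,0],[0,0,0.0015],1],[[0,0,0],[0,0,0.0015],1],[[0,0,0],[0,0,0],1]]' |sed -n '2p;4p'
python3 -m handwheel '[[[0,0,0],[0,0,0.0015],1],[[0,0,0],[0,0,0.0015],1],[[0,0,0],[0,0,0],1]]' |sed -n '2p;4p'
```

```text
tool_pos: [493.3, -160.9, 105.1]
wrist_force: [0.2, 1.3, 0.2]
tool_pos: [493.3, -160.9, 102.3]
wrist_force: [-0.3, -0.2, 0.1]
tool_pos: [493.3, -160.9, 99.2]
wrist_force: [-0.3, -0.0, 0.7]
tool_pos: [493.3, -160.8, 96.2]
wrist_force: [-0.3, -0.6, -0.4]
tool_pos: [493.3, -160.9, 93.2]
wrist_force: [-0.1, 0.6, 0.7]
```

```bash
for i in 1; do python3 -m handwheel '[[[0,0,0],[0,0,0.0015],1],[[0,0,0],[0,0,0.0015],1],[[0,0,0],[0,0,0],1]]' |sed -n '2p;4p'
python3 -m handwheel '[[[0,0,0],[0,0,0.0015],1],[[0,0,0],[0,0,0.0015],1],[[0,0,0],[0,0,0],1]]' |sed -n '2p;4p'
python3 -m handwheel '[[[0,0,0],[0,0,0.0015],1],[[0,0,0],[0,0,0.0015],1],[[0,0,0],[0,0,0],1]]' |sed -n '2p;4p'
python3 -m handwheel '[[[0,0,0],[0,0,0.0015],1],[[0,0,0],[0,0,0.0015],1],[[0,0,0],[0,0,0],1]]' |sed -n '2p;4p'; done; python3 -c "
from h import *
plan(cw(-65,0,80),CY)"
```

```text
tool_pos: [493.2, -160.9, 90.2]
wrist_force: [0.3, -0.2, -0.5]
tool_pos: [493.3, -160.9, 87.2]
wrist_force: [-0.7, -0.3, 0.5]
tool_pos: [493.3, -160.9, 84.2]
wrist_force: [-0.3, 0.0, 0.5]
tool_pos: [493.2, -160.8, 81.1]
wrist_force: [-0.7, 0.8, 0.9]
turn(tool rotvec) [0.    0.    0.001]
shift cur axes m [-0.0012  0.0001  0.0011]
shift after turn m [-0.0012  0.0001  0.0011]
t 16.675 pos [ 493.2 -160.8   81.1] F [-0.7  0.8  0.9] gap -0.24732715452124188
```

```bash
python3 -m handwheel '[[[0,0,0],[0,0,0.001],1],[[0,0,0],[0,0,0.001],1],[[0,0,0],[0,0,0],1]]' |sed -n '2p;4p'
python3 -m handwheel '[[[0,0,0],[0,0,0.001],1],[[0,0,0],[0,0,0.001],1],[[0,0,0],[0,0,0],1]]' |sed -n '2p;4p'
python3 -m handwheel '[[[0,0,0],[0,0,0.001],1],[[0,0,0],[0,0,0.001],1],[[0,0,0],[0,0,0],1]]' |sed -n '2p;4p'
```

```text
tool_pos: [493.3, -160.9, 79.2]
wrist_force: [-0.4, 0.4, 1.5]
tool_pos: [493.3, -160.9, 77.3]
wrist_force: [-2.2, 0.9, 3.7]
tool_pos: [493.3, -160.9, 75.4]
wrist_force: [-1.8, 0.5, 5.4]
```

Run:
```python
from h import *
b=cam("side");P=cloud(b);hs=cv2.cvtColor(b["frame"],cv2.COLOR_BGR2HSV)
D=P-C0; x,y,z=D@CX,D@CYv,P[...,2]
k=(hs[...,1]<60)&(b["frame"].min(2)>150)&(y<0)&(y>-58)&(z>35)&(z<150)&(x>-60)&(x<50)
f=np.polyfit(61-x[k],z[k],1); print("lid angle",np.arctan(f[0]),"top at r=127:",np.polyval(f,127),k.sum())
plan()
```

```text
lid angle 0.004732208805701084 top at r=127: 57.25617461168622 1579
t 17.85 pos [ 493.3 -160.8   75.4] F [-2.7 -0.   5.7] gap -0.3896406332931903
```

```bash
python3 -m handwheel '[[[0,0,0],[0,0,0.001],1],[[0,0,0],[0,0,0],1]]' |sed -n '2p;4p'
python3 -m handwheel '[[[0,0,0],[0,0,0.001],1],[[0,0,0],[0,0,0],1]]' |sed -n '2p;4p'
python3 -m handwheel '[[[0,0,0],[0,0,0.001],1],[[0,0,0],[0,0,0],1]]' |sed -n '2p;4p'
```

```text
tool_pos: [493.3, -160.8, 74.5]
wrist_force: [-2.7, 0.7, 6.1]
tool_pos: [493.3, -160.8, 73.5]
wrist_force: [-2.9, 1.4, 6.7]
tool_pos: [493.3, -160.9, 72.2]
wrist_force: [-1.8, 0.6, 2.4]
```

```bash
python3 -m handwheel '[[[0,0,0],[0,0,0.0007],1],[[0,0,0],[0,0,0],1]]' |sed -n '2p;4p'
python3 -m handwheel '[[[0,0,0],[0,0,0.0007],1],[[0,0,0],[0,0,0],1]]' |sed -n '2p;4p'
python3 -m handwheel '[[[0,0,0],[0,0,0.0007],1],[[0,0,0],[0,0,0],1]]' |sed -n '2p;4p'
```

```text
tool_pos: [493.5, -161.0, 71.5]
wrist_force: [-0.3, 0.1, -0.2]
tool_pos: [493.6, -161.0, 71.0]
wrist_force: [-0.1, -0.5, 1.4]
tool_pos: [493.6, -161.0, 70.3]
wrist_force: [-0.5, -0.5, 2.7]
```

```bash
python3 -m handwheel '[[[0,0,0],[0,0,0.0006],1],[[0,0,0],[0,0,0],1]]' |sed -n '2p;4p'
python3 -m handwheel '[[[0,0,0],[0,0,0.0006],1],[[0,0,0],[0,0,0],1]]' |sed -n '2p;4p'
python3 -m handwheel '[[[0,0,0],[0,0,0.0005],1],[[0,0,0],[0,0,0],1]]' |sed -n '2p;4p'
```

```text
tool_pos: [493.7, -161.0, 69.9]
wrist_force: [-0.0, 0.3, 5.4]
tool_pos: [493.7, -161.0, 69.6]
wrist_force: [-0.7, 0.0, 10.3]
tool_pos: [493.7, -161.0, 69.4]
wrist_force: [-3.4, 1.0, 13.8]
```

```bash
python3 -m handwheel '[[[0,0,0],[0,0,0.0003],1],[[0,0,0],[0,0,0],1]]' |sed -n '2p;4p'
python3 -m handwheel '[[[0,0,0],[0,0,-0.003],1],[[0,0,0],[0,0,-0.01],1],[[0,0,0],[0,0,-0.04],1],[[0,0,0],[-0.04,0,-0.05],1],[[0,0,0],[-0.04,0,-0.04],1]]' |sed -n '2p;4p'
python3 -m handwheel '[[[0,0,0],[-0.04,0,-0.03],1],[[0,0,0],[-0.04,0,0],1],[[0,0,0],[-0.03,0,0],1],[[0,0,0],[0,0,0],1],[[0,0,0],[0,0,0],1]]' |sed -n '2p;4p'
python3 - <<'E'
from h import *
b=cam("side");P=cloud(b);hs=cv2.cvtColor(b["frame"],cv2.COLOR_BGR2HSV)
D=P-C0; x,y,z=D@CX,D@CYv,P[...,2]
k=(hs[...,1]<60)&(b["frame"].min(2)>150)&(y<0)&(y>-58)&(z>35)&(z<150)&(x>-60)&(x<50)
f=np.polyfit(61-x[k],z[k],1); print("lid angle",np.arctan(f[0]),"top at r=127:",np.polyval(f,127),k.sum())
plan()
cv2.imwrite("pics/s7.png",b["frame"])
E
```

```text
tool_pos: [493.7, -161.0, 69.2]
wrist_force: [-3.4, 0.5, 16.2]
tool_pos: [422.1, -124.5, 211.7]
wrist_force: [0.5, 0.0, 1.2]
tool_pos: [325.5, -75.2, 240.4]
wrist_force: [-0.6, -0.4, 1.5]
lid angle -0.033124173013824275 top at r=127: 52.603557304325335 1559
t 21.65 pos [325.7 -75.3 240.3] F [-0.1 -0.5 -0.8] gap -0.2629305488019696
```

View pics/s7.png

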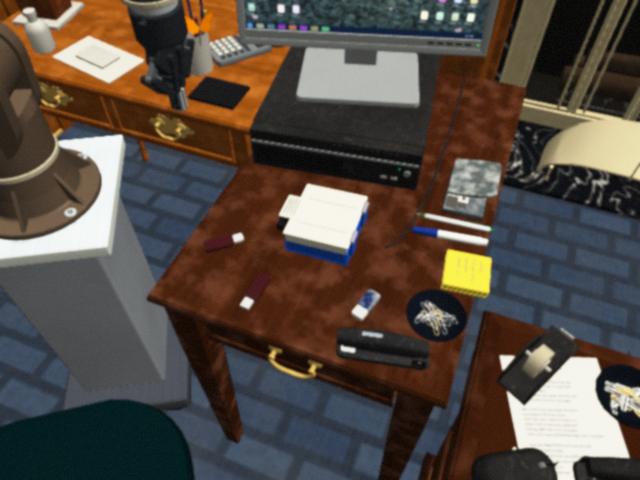

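The lid is shut and level at (327,215), with the tongue only about 1.5 mm above where I pressed it, so the catch has held. The other objects have not moved, and the arm is clear.

```bash
python3 -c "
from cell import env
print(env.close_job())"
```

```text
the job is handed in; nothing more can be done
None
```

The smallest dark red stick is in the case and the lid is latched: I felt it click, pressed to 16 N, and it stayed shut with the arm clear; the eraser, dish and stapler were left where they were, and I handed the job in at about 22 s.

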